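# Hang the hook-on pen cup in the notch of the file box's rail

## Task

Hang the empty square pen cup on the outside of the file box's front: put the cup's own hook over the rail on the front rim, feel along the rail for its notch, and when the hook has dropped down into it press the cup lightly home before you let go. Go gently - the cup and the fingers must never bear on the box with more than 20 N - and leave everything else on the desk where it is.

Things in the scene. Friction and masses are not known exactly. Their poses are not given: they have to be found in the camera images.
- pencup: Empty open square pen cup of bare sheet steel with a hook on its back, standing upright: 52 x 52 mm, 90 mm tall, walls 2.5 mm, 140-260 g. Origin: centre of its underside; z up; x out of its back, where the hook is (back face at x = 26 mm); y along the hook's width. Its side walls (y = +-26 mm) are plain and free: it can be pinched across them from above.
- hook (a point): Middle of the hook's gap, under its bridge (cup frame x 31.5, y 0, z 90 mm); axes as the cup's. The rigid hook is 36 mm wide (y): a level bridge 3 mm thick from the cup's back to an inner leg (cup x 37 to 40 mm) that hangs 22 mm below the bridge, then a lip flared away from the cup to 32 mm below it, out to x = 45 mm. The gap, back wall to leg, is 11 mm.
- filebox: Heavy immovable grey steel file box, open on top, 220 deep (x) x 300 wide (y) x 105 mm tall. Origin: centre of its underside; z up, x from its front wall to its back (away from the robot), y along the wall; yaw up to 17 deg. Cards and notebooks stand to 147 mm in it, none within 75 mm of the front wall over 45 mm. Box, rail and cup are stiff: 1 mm of over-travel gives 10 N or more.
- rim (a point): On the box: middle of the front wall's width and thickness, at the rail's top edge (125 mm up); axes as the box's. A fixed aluminium rail, 210 mm long, 6 mm thick, caps this wall. Its level top has ONE notch, mid-rail: 42 mm wide, 9 mm deep. The rail is clamped off-centre by an amount not reported: the notch's centre lies anywhere from y = -30 to +30 mm here. Feel for it.
- penpot: Bystander: round black pen pot with pens, no hook, 76 mm across, 95 mm tall, pens to 160 mm. Origin: centre of its underside. It and the pen cup may stand on either side of the desk. To be left alone.
- notes: Bystander: block of note paper, 76 x 76 x 18 mm, lying on the desk in front of the file box. Origin: centre of its underside. To be left alone.
- mug: Bystander: white ceramic mug, 82 mm across, 95 mm tall, handle at its +y. Origin: centre of its underside. To be left alone.
- stapler: Bystander: black stapler, 150 mm long (x), 36 mm wide, 60 mm tall. Origin: centre of its underside. To be left alone.
- tape: Bystander: black tape dispenser, 150 mm long (x), 60 mm wide, 92 mm tall. Origin: centre of its underside. To be left alone.
- punch: Bystander: steel hole punch, 100 x 115 mm, about 70 mm tall. Origin: centre of its underside. To be left alone.
There are look-alikes about, which are no part of the job. Leave any green or orange look-alike of the pencup alone.

How it is judged:
By the outcome, as a careful person would: the job done as asked, in the order asked, and still so for the second after the job is handed in, with the robot touching nothing.
It also fails if it takes over 64 s, if anything falls off the work surface, if the arm or the gripper's body presses on something with over 40 N, if the wrist force passes 120 N, or if a joint passes its speed limit or range.

## Robot

A 6-joint arm with a two-finger parallel gripper is mounted at the origin on the work surface. World frame = base frame: x ahead of the robot, y to its left, z up, the work surface at z = 0. Lengths are in m, angles in rad, forces in N, time in s.
With the tool pointing down it reaches from about 0.25 to 0.725 m from the base axis. Payload 4 kg.
Tool frame: the origin (TCP) lies on the centre line of the jaws, within the pads' length; the fingertips stand 14 mm ahead of it and the grasp point (between the pads) lies 5 mm behind it; z points along the fingers, x is the direction in which the jaws open and shut, and the axes are right-handed (so a half turn about z gives the same grasp; the last joint's range is limited). The gripper opens to 85 mm and grips with 20 to 120 N. Pads are 22 mm wide; open, the fingers measure 114 mm over their backs; the gripper's body (76 mm by 85 mm) begins 54 mm behind the grasp point. The pads swing forward as they close: fully open they stand 13 mm farther back than shut.
Start: joints at [1.119, 0.241, 0.005, 1.335, 0, 1.571], TCP at [0.218, 0.45, 0.245] pointing down, gripper open.
Joint ranges: [-2.72, 2.72], [-1.05, 1.87], [-1.09, 1.28], [-1.99, 2.15], [-1.42, 1.44], [-3.14, 3.14]. Speed limits (rad/s): [2.79, 2.79, 3.14, 3.14, 3.14, 3.14].

## Interface

Orientations are given as a unit quaternion [x, y, z, w].
In Python, from workcell import bot gives the robot as it stands.
- The arm moves only by the tool play_rows, never from a script. Its argument "motion" is a list of rows, each an object with "fingers": the closure, from -1 (fully open) to 1 (shut), so that 0 is half open; "translation": the shift along the tool's x, y, z in cm, a list of three; "roll": the turn about the tool's z in degrees. A call has 1 to 20 rows; each row is the pose to reach, as a shift and turn from the pose commanded when the call began, along the tool's axes at that moment; what a row does not reach only later rows make up. A row lasts 1/12 s, in which the tool goes at most 41.7 mm and 7.16 degrees, less where a joint would pass 70% of its speed; a pose out of reach is approached as far as the arm can. A call with a gripper value outside its range is refused whole. The fingers move at their own pace and stop on an object; the grip force is fixed at half the most. Time passes only in rows, so rows that repeat a pose let the fingers close. It gives the time, the measured TCP pose, the force and the opening at its end, in the units of the state.
- bot.get_obs(): the state, without advancing time (a new reading comes with each control period).
- bot.camera(name): name is "scene" or "top" or "wrist"; returns a dict with "pixels" (384x512x3 uint8, red, green, blue), "intrinsics" (3x3 intrinsics, pixels), "world_to_cam" (4x4, takes a point from world to camera coordinates). Camera axes: x right, y down, z forward; pixel columns grow to the right and rows downward; lengths in m; the calibration is good to about 2 mm. A picture is of the moment at which its call begins. There is no depth.
- bot.job_done(): hands the job in, once; it reports no verdict.
The state is a dict: "clock": time; "joint_pos": joint angles; "joint_vel": joint speeds; "tau": joint torques, N m; "eef_pos": TCP position; "tool_rot": TCP orientation; "ft_force": force on the tool from outside, world axes, zero at the start; "ft_torque": the same for the moment, N m; "grip_width": finger opening in m.
Only numpy, scipy, OpenCV 4.12 (cv2) and the standard library are available. Lean on these libraries where they do the work, as an engineer would, in place of code of your own. Each camera call takes 0.05 s, during which the arm holds its last target. There are 200 camera calls.

## Working session

There is one attempt and no reset: what is moved stays moved. The work goes in short steps, Python scripts to look and compute and a tool call to move; the robot and the scene stay as the last step left them, time stands still between calls to the robot, and variables do not carry over. Pictures are saved under pics/ and viewed, about 8 in all and at most 12, crops included, and the job is handed in when it is done.

Besides the shell and the picture viewer there is one more tool, called after "Emit:" as a command line: name --argument value ..., lists and objects as JSON in quotes. play_rows: Moves the arm, as the interface text tells. Its arguments: {"type":"object","properties":{"motion":{"type":"array","items":{"type":"object","properties":{"fingers":{"type":"number"},"translation":{"type":"array","items":{"type":"number"}},"roll":{"type":"number"}}}}},"required":["motion"]}

```bash
mkdir -p pics; ls
cat > h.py <<'E'
import numpy as np, cv2, pickle
from workcell import bot
def shot(name,out):
    c=bot.camera(name); cv2.imwrite(f'pics/{out}.png',c['pixels'][:,:,::-1]); pickle.dump(c,open(f'pics/{out}.pkl','wb')); return c
def load(out): return pickle.load(open(f'pics/{out}.pkl','rb'))
def plane(c,uv,z):
    uv=np.atleast_2d(np.array(uv,float)); K=np.array(c['intrinsics']);T=np.array(c['world_to_cam']);R=T[:3,:3];o=-R.T@T[:3,3]
    d=(R.T@np.linalg.inv(K)@np.c_[uv,np.ones(len(uv))].T).T
    return o+d*((z-o[2])/d[:,2])[:,None]
def proj(c,P):
    P=np.atleast_2d(P);K=np.array(c['intrinsics']);T=np.array(c['world_to_cam'])
    q=(K@(T[:3,:3]@P.T+T[:3,3:])).T; return q[:,:2]/q[:,2:]
E
python3 - <<'E'
from h import *
a=shot('top','top0');b=shot('scene','sc0')
im=np.vstack([a['pixels'],b['pixels']])[:,:,::-1]
cv2.imwrite('pics/t2.png',cv2.resize(a['pixels'][:,:,::-1],(800,600),interpolation=cv2.INTER_CUBIC))
for c in(a,b):
  T=np.array(c['world_to_cam']);print(c['intrinsics'],-T[:3,:3].T@T[:3,3],T[2,:3])
o=bot.get_obs();print(o)
E
```

```text
pics
[[397.58644295   0.         254.87289133]
 [  0.         397.58644295 190.57967703]
 [  0.           0.           1.        ]] [0.34226349 0.00504473 1.39980307] [ 0.12311231 -0.00247448 -0.99238966]
[[475.53693593   0.         258.46618909]
 [  0.         475.53693593 196.92798079]
 [  0.           0.           1.        ]] [ 1.59918684 -0.38089268  1.38886545] [-0.62655004  0.22478303 -0.74626245]
{'clock': 0.1, 'joint_pos': array([ 1.11902200e+00,  2.41317799e-01,  3.87619892e-03,  1.33520423e+00,
       -1.48652128e-05,  1.57078188e+00]), 'joint_vel': array([ 0.00020514, -0.00012364,  0.00196969, -0.00041285, -0.00100898,
       -0.00102014]), 'tau': array([-1.62371953e-04, -3.73137116e+01,  2.53009808e+01,  1.08672632e-02,
       -6.37616381e-05,  1.28341813e-05]), 'eef_pos': array([0.21805249, 0.44935563, 0.24451845]), 'tool_rot': array([ 8.47510561e-01,  5.30777725e-01, -7.79801109e-04,  4.97126899e-04]), 'ft_force': array([-0.6196169 ,  0.42216319,  0.01229287]), 'ft_torque': array([ 0.02294645, -0.02232958,  0.00191385]), 'grip_width': 0.0852513454204931}
```

View pics/t2.png

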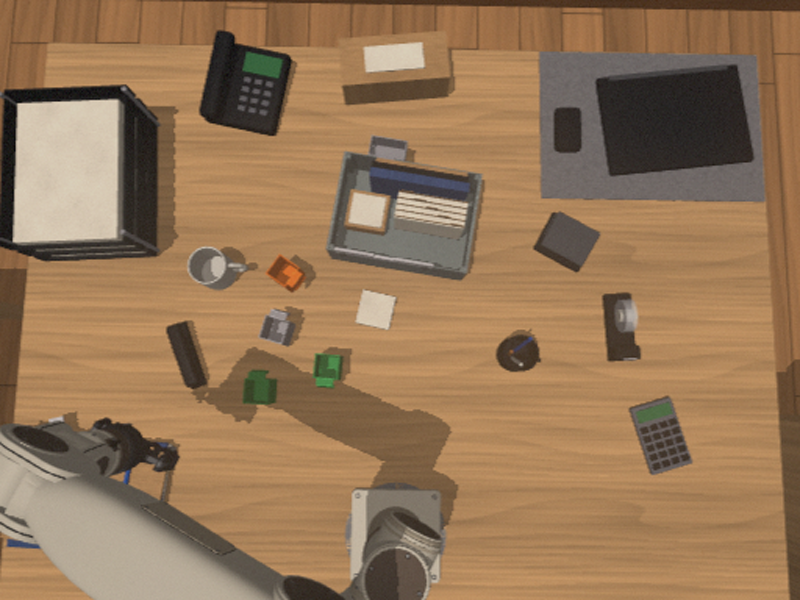

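View pics/sc0.png

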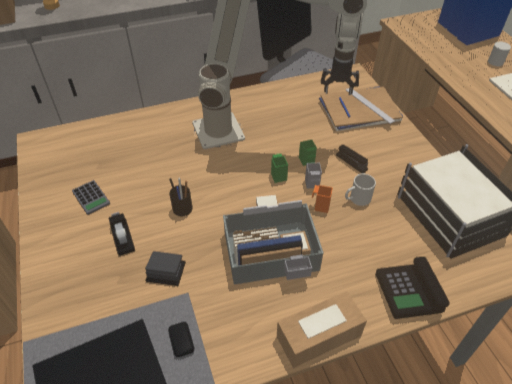

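Top view: the steel cup is at about (278,327) in the enlarged picture, with orange at (287,273) and green at (328,369) and (260,388). The box front rail runs from about (333,257) to (465,275). I'll zoom in on the cup and the rail.

Run:
```python
from h import *
a=load('top0');b=load('sc0')
A=a['pixels'][135:260,150:320,::-1]; A=cv2.resize(A,None,fx=4.7,fy=4.7,interpolation=cv2.INTER_CUBIC)[:590,:800]
cv2.imwrite('pics/ca.png',A)
print(plane(a,[[213*1,163],[297,175]],.125), plane(a,[178,209],.09))
```

```text
[[ 0.58861197  0.13972866  0.125     ]
 [ 0.55371947 -0.13412095  0.125     ]] [[0.43925086 0.25425247 0.09      ]]
```

View pics/ca.png

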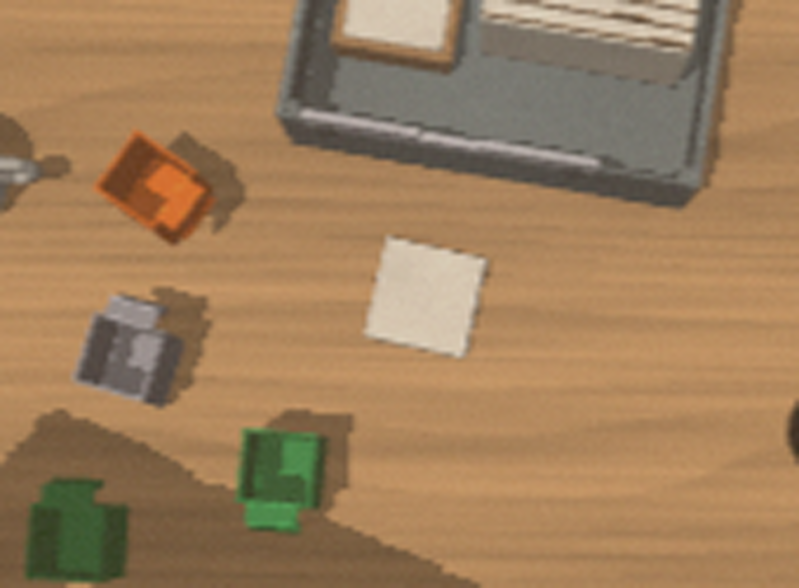

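Crop: the steel cup is at (130,352) with its hook pointing to the box side, yaw about -15°. The bright rail strip runs (300,115)-(600,160), with a possible notch shade near (415,130). I'll move above the cup and look with the wrist camera.

Emit:
play_rows --motion '[{"fingers": -1,"translation": [-1,3.5,0],"roll": -2},{"fingers": -1,"translation": [-2,7,0],"roll": -4},{"fingers": -1,"translation": [-3,10.5,0],"roll": -6},{"fingers": -1,"translation": [-4,14,0],"roll": -8},{"fingers": -1,"translation": [-5,17.5,0],"roll": -10},{"fingers": -1,"translation": [-6,21,0],"roll": -11},{"fingers": -1,"translation": [-7,24.5,0],"roll": -11},{"fingers": -1,"translation": [-7.8,28,0],"roll": -11},{"fingers": -1,"translation": [-7.8,28,0],"roll": -11},{"fingers": -1,"translation": [-7.8,28,0],"roll": -11}]'

```text
clock: 0.93
eef_pos: [0.437, 0.2559, 0.2446]
tool_rot: [0.794, 0.608, -0.001, -0.0]
ft_force: [-0.7, 1.0, 0.2]
grip_width: 0.0857
```

Run:
```python
from h import *
a=shot('wrist','w1');c=a
T=np.array(c['world_to_cam']);print(c['intrinsics'],-T[:3,:3].T@T[:3,3],T[:3,:3])
b=shot('top','top1')
s=b['pixels'][135:260,150:320,::-1]; s=cv2.resize(s,(400,294),interpolation=cv2.INTER_CUBIC)
cv2.imwrite('pics/v1.png',a['pixels'][:,:,::-1])
```

```text
[[335.53116978   0.         259.02310692]
 [  0.         335.53116978 190.17338426]
 [  0.           0.           1.        ]] [0.36487359 0.27468112 0.37430554] [[ 0.26110297  0.96530964 -0.00159607]
 [ 0.92314696 -0.24921453  0.29273163]
 [ 0.2821789  -0.0779065  -0.95619331]]
```

View pics/w1.png

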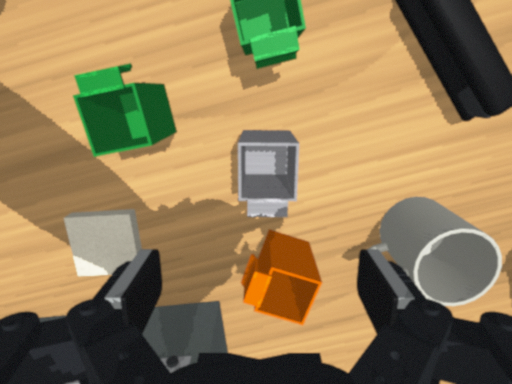

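Wrist view: the steel cup rim spans about (237,143), (299,143), (297,200) and (238,200), with the hook at (267,208) towards the box. It is well aligned with the jaws. Orange is at (285,275), clear of the finger positions.

Run:
```python
from h import *
from scipy.spatial.transform import Rotation as R
c=load('w1')
P=plane(c,[[237,143],[299,143],[297.5,200],[238,200]],.09);print(P)
m=P.mean(0);d=(P[2]+P[3]-P[0]-P[1])[:2];e=(P[0]+P[3]-P[1]-P[2])[:2]
print('c',m,np.hypot(*d)/2,np.hypot(*e)/2,np.degrees(np.arctan2(d[1],d[0])),np.degrees(np.arctan2(-e[0],e[1])))
print('c2',plane(c,[[242,130.5],[294,130.5]],0),'hook',plane(c,[[248,216],[287,216]],.09))
o=bot.get_obs();Rt=R.from_quat(o['tool_rot']);print(Rt.as_matrix().round(3),o['eef_pos'])
print(Rt.inv().apply(m-o['eef_pos']))
# subpixel rows/cols profile for rim
g=cv2.cvtColor(c['pixels'],cv2.COLOR_RGB2GRAY)
print(g[170,228:250],g[170,286:306]);print(g[125:150,268]);print(g[190:222,268])
# top view rail lines
t=load('top1');G=t['pixels'].astype(int)
hsv=cv2.cvtColor(t['pixels'],cv2.COLOR_RGB2HSV)
for u in range(208,302,4):
    col=g2=cv2.cvtColor(t['pixels'],cv2.COLOR_RGB2GRAY)[152:184,u]; print(u,col)
```

```text
[[0.40343298 0.2443964  0.09      ]
 [0.41717231 0.29524244 0.09      ]
 [0.46660794 0.28232755 0.09      ]
 [0.45274544 0.23096717 0.09      ]]
c [0.43498967 0.26323339 0.09      ] 0.051100876778457024 0.05293395889889872 -14.937535543056844 164.88723611053285
c2 [[0.40376514 0.24402934 0.        ]
 [0.41877548 0.29956605 0.        ]] hook [[0.46982989 0.23545787 0.09      ]
 [0.47904916 0.26962682 0.09      ]]
[[ 0.257  0.966 -0.001]
 [ 0.966 -0.257 -0.   ]
 [-0.001 -0.001 -1.   ]] [0.43557834 0.25740556 0.24484293]
[ 0.00558231 -0.00187283  0.15484177]
[191 185 164 134 123 124 122 123 125 138 161 176 163 132  99  93 113 153
 180 185 185 186] [112  96  84  84  81  81  80  87 106 147 177 188 192 193 194 193 194 195
 196 194]
[192 190 189 188 175 140 107  96  99  98  96  99  99  99 100 100 105 130
 166 182 167 139 122 119 120]
[100  97  98  98 100  99 100 114 156 204 219 210 191 183 178 177 179 181
 180 179 177 176 181 189 204 201 167 131 121 116 110 109]
208 [135 136 138 132 134 132 130 123 133 135 139 136 131 127 130 132 133 137
 138 134  93  94  95  98  95  89  90  91  95  96  94 
[... 2409 characters left out ...]
 131 132 134 136 141 137]
284 [112 114 114 117 115 117 114 117 117 117 116 116 117 116 117 116 117 118
 115  98  90  77  73  71  73  79 128 132 131 135 139 137]
288 [102 117 116 112 116 118 116 119 117 119 119 117 113 117 117 121 116 117
 115  89 109  84  75  75  72  72  96 129 131 135 143 139]
292 [111  99 114 114 116 115 118 117 117 116 115 116 114 117 116 115 117 116
 115 120  92 104  80  75  72  73  75 119 136 134 139 139]
296 [116 118 115 117 119 116 118 114 118 111 110 104  99  99  92  87  87  79
  98 118 118 118 103  78  78  82 113 132 138 134 135 139]
300 [112 113 107 115 124 122 120 118 117 115 112 106 101 105  98  97  99  97
  97  95  97  99  99 131 133 133 131 132 135 135 139 143]
```

Emit:
play_rows --motion '[{"fingers": -1,"translation": [0.55,-0.2,1],"roll": 0},{"fingers": -1,"translation": [0.55,-0.2,4.5],"roll": 0},{"fingers": -1,"translation": [0.55,-0.2,8],"roll": 0},{"fingers": -1,"translation": [0.55,-0.2,11.5],"roll": 0},{"fingers": -1,"translation": [0.55,-0.2,15],"roll": 0},{"fingers": -1,"translation": [0.55,-0.2,17.5],"roll": 0},{"fingers": -1,"translation": [0.55,-0.2,18.3],"roll": 0},{"fingers": -1,"translation": [0.55,-0.2,18.3],"roll": 0},{"fingers": 0,"translation": [0.55,-0.2,18.3],"roll": 0},{"fingers": 1,"translation": [0.55,-0.2,18.3],"roll": 0},{"fingers": 1,"translation": [0.55,-0.2,18.3],"roll": 0},{"fingers": 1,"translation": [0.55,-0.2,18.3],"roll": 0},{"fingers": 1,"translation": [0.55,-0.2,18.3],"roll": 0},{"fingers": 1,"translation": [0.55,-0.2,18.3],"roll": 0},{"fingers": 1,"translation": [0.55,-0.2,18.3],"roll": 0},{"fingers": 1,"translation": [0.55,-0.2,18.3],"roll": 0}]'

```text
clock: 2.37
eef_pos: [0.4372, 0.2643, 0.0645]
tool_rot: [0.793, 0.61, 0.002, -0.0]
ft_force: [-0.1, 0.4, 6.7]
grip_width: 0.0514
```

Emit:
play_rows --motion '[{"fingers": 1,"translation": [0,0,-0.3],"roll": 0},{"fingers": 1,"translation": [0,0,-1],"roll": 0},{"fingers": 1,"translation": [0,0,-3],"roll": 0},{"fingers": 1,"translation": [0,0,-6],"roll": 0},{"fingers": 1,"translation": [0,0,-9],"roll": 0},{"fingers": 1,"translation": [0,0,-12],"roll": 0},{"fingers": 1,"translation": [0,0,-14],"roll": 0},{"fingers": 1,"translation": [0,0,-15],"roll": 0},{"fingers": 1,"translation": [0,0,-15],"roll": 0},{"fingers": 1,"translation": [0,0,-15],"roll": 0}]'

```text
clock: 3.2
eef_pos: [0.4354, 0.263, 0.2119]
tool_rot: [0.793, 0.61, -0.0, -0.0]
ft_force: [0.3, -0.2, -2.1]
grip_width: 0.0513
```

Run:
```python
from h import *
for i in range(3):
    a=shot('wrist','w2');o=bot.get_obs();print(o['eef_pos'],o['tool_rot'],o['ft_force'],o['grip_width'])
# rail line in top view: subpixel centroid of bright strip
t=load('top1');g=cv2.cvtColor(t['pixels'],cv2.COLOR_RGB2GRAY).astype(float)
pts=[]
for u in range(216,278):
    v0=int(round(158.5+ (u-216)*(169.5-158.5)/(276-216)))
    w=np.clip(g[v0-4:v0+5,u]-122,0,None); 
    if w.sum()>20: pts.append([u,(w*np.arange(v0-4,v0+5)).sum()/w.sum(),w.sum()])
pts=np.array(pts);P=plane(t,pts[:,:2],.125)
f=np.polyfit(P[:,1],P[:,0],1);r=P[:,0]-np.polyval(f,P[:,1]);print('yaw',-np.degrees(np.arctan(f[0])),f)
for p,q,rr in zip(pts,P,r): print(int(p[0]),p[1].round(2),p[2],q[:2].round(4),(rr*1e3).round(2))
```

```text
[0.43479737 0.26269607 0.2108592 ] [ 7.92772007e-01  6.09516823e-01 -1.32959588e-03 -1.39540321e-04] [ 0.58264179 -0.59237531 -3.14753444] 0.0515725359311048
[0.43454822 0.26256438 0.21037615] [ 7.92764110e-01  6.09525617e-01 -1.88216236e-03 -2.13086889e-04] [-0.1321036   0.48447639 -2.52104105] 0.05114784389574726
[0.43450672 0.26255398 0.21023414] [ 7.92750523e-01  6.09542650e-01 -2.07729385e-03 -2.23159149e-04] [-0.89536212 -0.25097083 -2.33514799] 0.05200608632668298
yaw -8.810628373328115 [0.15499813 0.58175161]
216 158.83 65.0 [0.6026 0.1304] 0.64
217 159.23 64.0 [0.6013 0.1271] -0.13
218 159.38 79.0 [0.6009 0.1238] -0.05
219 159.4 80.0 [0.6009 0.1205] 0.45
220 159.57 77.0 [0.6004 0.1172] 0.44
221 159.66 76.0 [0.6001 0.114 ] 0.72
222 159.74 76.0 [0.5999 0.1107] 1.02
223 160.0 79.0 [0.5991 0.1074] 0.71
224 160.35 79.0 [0.598  0.1041] 0.1
225 160.42 79.0 [0.5978 0.1009] 0.45
226 160.57 77.0 [0.5974 0.0976] 0.51
227 160.66 73.0 [0.5972 0.0943] 0.79
228 160.85 59.0 [0.5966 0.0911] 0.72
229 161.12 52.0 [0.5958 0.0878] 0.4
230 161.33 72.0 [0.5951 0.0845] 0.24
231 161.42 77.0 [0.5949 
[... 1030 characters left out ...]
259 166.37 75.0 [ 0.58   -0.0103] -0.12
260 166.42 83.0 [ 0.5799 -0.0135] 0.28
261 166.57 77.0 [ 0.5795 -0.0168] 0.35
262 166.69 72.0 [ 0.5791 -0.02  ] 0.5
263 166.78 64.0 [ 0.5789 -0.0233] 0.78
264 167.17 58.0 [ 0.5777 -0.0266] 0.05
265 167.37 73.0 [ 0.5771 -0.0298] -0.04
266 167.41 80.0 [ 0.577  -0.0331] 0.38
267 167.56 77.0 [ 0.5766 -0.0364] 0.46
268 167.67 75.0 [ 0.5763 -0.0396] 0.66
269 167.82 61.0 [ 0.5758 -0.0429] 0.72
270 168.2 59.0 [ 0.5746 -0.0462] 0.01
271 168.36 72.0 [ 0.5741 -0.0494] 0.05
272 168.44 80.0 [ 0.5739 -0.0527] 0.36
273 168.57 77.0 [ 0.5736 -0.0559] 0.48
274 168.67 75.0 [ 0.5733 -0.0592] 0.73
275 168.75 61.0 [ 0.5731 -0.0624] 1.0
276 169.08 51.0 [ 0.5721 -0.0657] 0.49
```

View pics/w2.png

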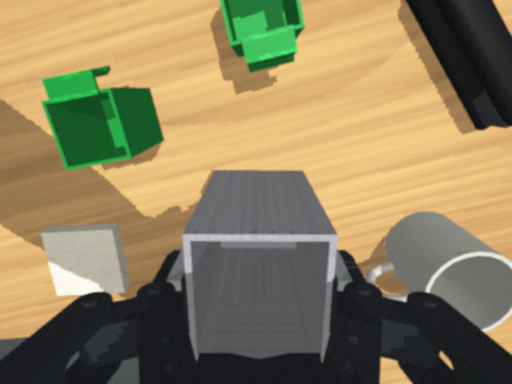

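Wrist view: the cup is squarely held, with its rim front edge at (187,237)-(336,236). In the top view, the rail profile shows a step for y≈0.014..0.057, so the notch's expected centre is y≈0.0355. I'll still feel for it, starting about 24 mm to the +y side.

```bash
cat >> h.py <<'E'
from scipy.spatial.transform import Rotation as Rot
YAW=np.radians(-8.7); XD=np.array([np.cos(YAW),np.sin(YAW),0]);YD=np.array([-np.sin(YAW),np.cos(YAW),0]); N=np.array([.5877,.0355,0])
E
python3 - <<'E'
from h import *
c=load('w2');o=bot.get_obs();print(o['eef_pos'],o['clock'])
for z in(.236,.238,.240):
    P=plane(c,[[187,237],[336,236]],z);print(z,P[:,:2].round(4),np.hypot(*(P[0]-P[1])[:2]),'back',plane(c,[[193,360],[325,360]],z)[:,:2].round(4))
r=Rot.from_quat(o['tool_rot']);print(r.as_matrix().round(3))
for off in(.024,.0):
    t=N-.0315*XD+off*YD; t[2]=o['eef_pos'][2]; print(off,t,r.inv().apply(t-o['eef_pos']))
E
```

```text
[0.43450672 0.26255398 0.21023414] 3.35
0.236 [[0.4029 0.2448]
 [0.4154 0.2937]] 0.050486998313563305 back [[0.4525 0.2307]
 [0.4653 0.2797]]
0.238 [[0.4021 0.2455]
 [0.4144 0.2935]] 0.049517862831992096 back [[0.4507 0.2317]
 [0.4634 0.2797]]
0.24 [[0.4013 0.2462]
 [0.4134 0.2933]] 0.048548727350420796 back [[0.449  0.2326]
 [0.4614 0.2797]]
[[ 0.257  0.966 -0.004]
 [ 0.966 -0.257 -0.002]
 [-0.003 -0.003 -1.   ]]
0.024 [0.5601927  0.06398857 0.21023414] [-1.59610262e-01  1.72481170e-01 -1.55556478e-05]
0.0 [0.55656244 0.04026472 0.21023414] [-1.83470379e-01  1.75067803e-01  4.90727085e-05]
```

Emit:
play_rows --motion '[{"fingers": 1,"translation": [-1,1,0],"roll": -0.5},{"fingers": 1,"translation": [-3,3.2,0],"roll": -1.2},{"fingers": 1,"translation": [-5.3,5.7,0],"roll": -2},{"fingers": 1,"translation": [-7.6,8.2,0],"roll": -3},{"fingers": 1,"translation": [-9.9,10.7,0],"roll": -4},{"fingers": 1,"translation": [-12.2,13.2,0],"roll": -5},{"fingers": 1,"translation": [-14.2,15.4,0],"roll": -6.2},{"fingers": 1,"translation": [-15.4,16.6,0],"roll": -6.2},{"fingers": 1,"translation": [-15.95,17.25,0],"roll": -6.2},{"fingers": 1,"translation": [-15.95,17.25,0],"roll": -6.2},{"fingers": 1,"translation": [-15.95,17.25,0],"roll": -6.2},{"fingers": 1,"translation": [-15.95,17.25,0],"roll": -6.2}]'

```text
clock: 4.35
eef_pos: [0.5604, 0.0659, 0.2117]
tool_rot: [0.758, 0.652, -0.001, -0.001]
ft_force: [-0.2, -0.1, -2.4]
grip_width: 0.0516
```

Run:
```python
from h import *
a=shot('wrist','w3');b=shot('top','top3');s=shot('scene','sc3');o=bot.get_obs();print(o['eef_pos'],o['tool_rot'],o['ft_force'])
r=Rot.from_quat(o['tool_rot']);m=r.as_matrix();print(np.degrees(np.arctan2(m[1,0],m[0,0]))-90)
t=N-.0315*XD+.024*YD;t[2]=o['eef_pos'][2];print(r.inv().apply(t-o['eef_pos']))
W=cv2.resize(a['pixels'],(448,336));S=s['pixels'][170:310,200:350];S=cv2.resize(S,(350,327),interpolation=cv2.INTER_CUBIC)
Tt=cv2.resize(b['pixels'][130:220,190:310],(448,336)[:2],interpolation=cv2.INTER_CUBIC)
im=np.zeros((600,800,3),np.uint8);
im[:300,:400]=cv2.resize(a['pixels'],(400,300));im[:300,400:]=cv2.resize(b['pixels'][130:220,190:310],(400,300),interpolation=cv2.INTER_CUBIC);im[300:,:400]=cv2.resize(s['pixels'][190:295,210:350],(400,300),interpolation=cv2.INTER_CUBIC)
cv2.imwrite('pics/m3.png',im[:,:,::-1])
```

```text
[0.56077923 0.06606855 0.21238096] [ 7.57969218e-01  6.52290300e-01 -4.10482950e-06 -1.71907559e-04] [ 0.35077803 -0.65440372 -1.29387025]
-8.570992067779017
[-2.14415971e-03 -2.69988403e-04 -3.95717332e-07]
```

View pics/m3.png

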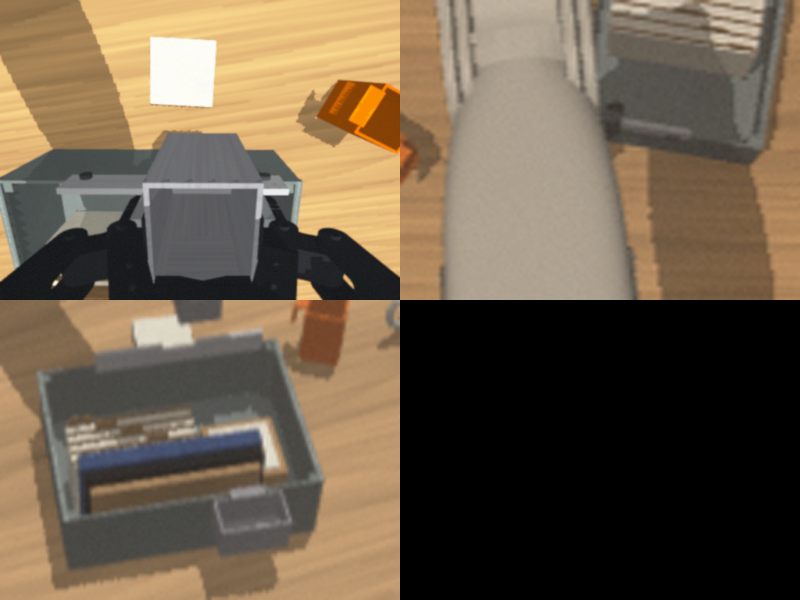

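The montage shows the cup above the rail (wrist crop), with the rail visible left and right of the cup as a bright strip at crop rows ~185-192. I'll measure the rail line from the wrist, since it is tied to the hand.

Run:
```python
from h import *
c=load('w3');g=cv2.cvtColor(c['pixels'],cv2.COLOR_RGB2GRAY).astype(int)
for u in(85,110,130,150,170,345,355,365): print(u,g[222:256,u])
for u in (76,170): print(plane(c,[[u,241],[u,247]],.125))
# column extents
print(g[243,60:90],g[245,330:380])
```

```text
85 [ 74  76  76  76  77  77  82  94 105 111 115 116 116 115 113 115 113 117
 127 142 153 153 153 153 152 151 156 157 159 159 159 159 158 156]
110 [ 40  44  45  49  55  58  61  71  93 108 115 116 117 117 113 115 116 117
 125 141 153 154 156 156 155 153 138 116 104 101 104 101 102 103]
130 [ 80  96 114 118 119 118 118 117 113 112 112 116 116 118 116 116 116 117
 124 141 153 157 158 157 157 155 139 119 107 102 105 102 103 102]
150 [ 81  95 112 116 118 118 118 116 115 114 115 116 118 115 118 117 118 117
 125 144 157 158 160 160 159 156 141 117 106 103 103 103 103 103]
170 [ 80  96 110 118 117 118 117 115 117 113 113 116 118 118 117 115 117 118
 123 139 155 159 160 160 161 158 150 126 108  95  75  55  30  31]
345 [ 75  65  66  74  81  90  96 102 118 133 138 138 137 136 136 136 136 135
 140 175 220 235 236 236 238 237 232 201 116  47  28  29  30  32]
355 [ 90  97 115 133 138 138 138 137 136 136 136 136 139 135 134 136 138 135
 140 173 221 235 236 236 237 236 231 202 122  77  75  74  76  73]
365 [ 85  90  87  85  86  86  86  81  79  94 127 150 154 148 141 138 137 138
 145 179 223 235 238 237 237 237 233 203 125  75  73  73  71  72]
[[ 0.56964834 -0.06748312  0.125     ]
 [ 0.57416366 -0.0689221   0.125     ]]
[[ 0.57959942 -0.00172297  0.125     ]
 [ 0.58417111 -0.00278299  0.125     ]]
[ 81  80  81  80  84  85  86  85  83  85  88 107 132 150 152 155 151 153
 153 154 153 153 153 152 153 153 152 153 154 154] [187 196 197 197 197 200 215 227 234 236 236 236 237 236 237 236 236 237
 236 236 236 236 237 237 237 236 236 236 237 237 237 236 236 236 237 237
 237 238 234 218 180 163 161 159 155 131 111 134 152 162]
```

Run:
```python
from h import *
c=load('sc3');o=c['pixels'][110:250,225:345]
cv2.imwrite('pics/s3.png',cv2.resize(o,None,fx=4.2,fy=4.2,interpolation=cv2.INTER_CUBIC)[:,:,::-1])
t=N-.0315*XD+.024*YD;print(proj(c,[[.5608,.066,.146],[.5608,.066,.236],[.5918,.059,.125]]))
```

```text
[[278.31759961 192.87782495]
 [279.24503979 175.02972252]
 [279.42300712 203.53367779]]
```

View pics/s3.png

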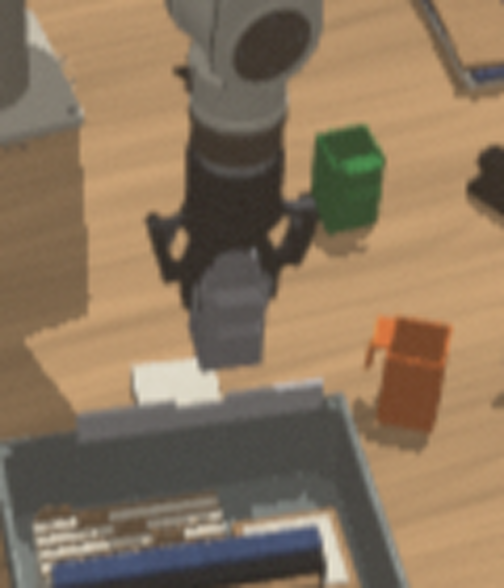

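Scene crop: the notch is visible at crop (180-220,405), consistent with the estimate. Wrist-measured lateral distance from cup to rail is 32.1 mm (want 31.5), so I'll descend in stages.

Emit:
play_rows --motion '[{"fingers": 1,"translation": [0,0,0.8],"roll": 0},{"fingers": 1,"translation": [0,0,1.6],"roll": 0},{"fingers": 1,"translation": [0,0,2],"roll": 0},{"fingers": 1,"translation": [0,0,2.2],"roll": 0},{"fingers": 1,"translation": [0,0,2.4],"roll": 0},{"fingers": 1,"translation": [0,0,2.6],"roll": 0},{"fingers": 1,"translation": [0,0,2.8],"roll": 0},{"fingers": 1,"translation": [0,0,3],"roll": 0},{"fingers": 1,"translation": [0,0,3.2],"roll": 0},{"fingers": 1,"translation": [0,0,3.5],"roll": 0},{"fingers": 1,"translation": [0,0,3.5],"roll": 0}]'

```text
clock: 5.42
eef_pos: [0.561, 0.0647, 0.1767]
tool_rot: [0.759, 0.651, -0.0, -0.0]
ft_force: [0.4, -0.2, -2.2]
grip_width: 0.0516
```

Run:
```python
from h import *
for i in range(2):
    c=shot('wrist','w4');o=bot.get_obs();print(o['eef_pos'],o['ft_force'],o['ft_torque'])
g=cv2.cvtColor(c['pixels'],cv2.COLOR_RGB2GRAY).astype(int)
for u in(110,130,150): print(u,g[205:300,u])
```

```text
[0.56110613 0.06470627 0.17692648] [ 0.50103436 -0.33442912 -1.96886375] [0.02246727 0.04812786 0.03119921]
[0.56123277 0.06471905 0.17716538] [-0.48525148  0.42532868 -2.44933454] [-0.01656058  0.00351216  0.02050749]
110 [ 62  66  66  67  65  65  63  65  63  63  64  65  64  63  62  65  63  63
  66  66  64  64  64  66  65  65  65  62  65  67  65  65  65  64  64  68
  78  94 100  99 102 105 100 100 101 100  99  99  99 101 100 102 100 100
 101  99 101 102 104 108 125 132 137 136 135 135 133 132 123 104  91  88
  90  88  88  88  89  89  89  87  86  92 103 117 121 121 119 117 102  76
  51  33  27  26  27]
130 [ 64  63  63  68  66  65  64  67  65  68  68  66  67  66  68  65  65  67
  65  65  66  67  65  64  67  66  66  67  66  65  66  66  66  66  65  70
  78  95  97 101 104 102 101  99 103  99  99  95  99 101 100 102 100 103
 102 101 100 102 100 107 124 134 138 136 138 138 136 135 124 104  91  88
  89  88  88  89  90  87  89  88  89  95 106 119 119 119 120 120 119 119
 119 117 105  73  35]
150 [ 67  70  64  67  69  65  66  67  67  69  68  68  65  66  68  66  66  65
  65  69  66  63  67  66  67  68  65  67  69  66  66  66  68  65  65  69
  80  92 100 101 102 102 103  99 102 100  98  99 100  98  99 102 102 101
 101 100 101 102 104 110 125 138 140 140 139 139 139 136 124 107  92  92
  91  91  90  87  81  62  37  28  28  27  24  26  25  32  35  33  26  29
  24  23  23  22  16]
```

Run:
```python
from h import *
c=load('w4');e=np.array([.5611,.0647,0])
for u in(110,150):
    P=plane(c,[[u,264.4],[u,273.6]],.125); print(P, P.mean(0), [(p-e)@XD for p in P])
```

```text
[[ 0.57503905 -0.02998458  0.125     ]
 [ 0.58116996 -0.03175649  0.125     ]] [ 0.57810451 -0.03087054  0.125     ] [np.float64(0.028100733150483267), np.float64(0.0344291226625352)]
[[ 0.5787033  -0.00595324  0.125     ]
 [ 0.58486675 -0.00750621  0.125     ]] [ 0.58178502 -0.00672973  0.125     ] [np.float64(0.028087823536406188), np.float64(0.03441525401209761)]
```

Lateral fit is excellent: the rail lies at 28.1–34.4 mm in the cup frame, within the 26–37 gap. I'll descend to just above contact.

Emit:
play_rows --motion '[{"fingers": 1,"translation": [0,0,0.6],"roll": 0},{"fingers": 1,"translation": [0,0,1.2],"roll": 0},{"fingers": 1,"translation": [0,0,1.8],"roll": 0},{"fingers": 1,"translation": [0,0,2.4],"roll": 0},{"fingers": 1,"translation": [0,0,3],"roll": 0},{"fingers": 1,"translation": [0,0,3.6],"roll": 0},{"fingers": 1,"translation": [0,0,4.2],"roll": 0},{"fingers": 1,"translation": [0,0,4.5],"roll": 0},{"fingers": 1,"translation": [0,0,4.7],"roll": 0},{"fingers": 1,"translation": [0,0,4.9],"roll": 0},{"fingers": 1,"translation": [0,0,5.2],"roll": 0},{"fingers": 1,"translation": [0,0,5.5],"roll": 0},{"fingers": 1,"translation": [0,0,5.8],"roll": 0},{"fingers": 1,"translation": [0,0,6.1],"roll": 0},{"fingers": 1,"translation": [0,0,6.4],"roll": 0},{"fingers": 1,"translation": [0,0,6.7],"roll": 0},{"fingers": 1,"translation": [0,0,7],"roll": 0},{"fingers": 1,"translation": [0,0,7.1],"roll": 0},{"fingers": 1,"translation": [0,0,7.2],"roll": 0},{"fingers": 1,"translation": [0,0,7.2],"roll": 0}]'

```text
clock: 7.18
eef_pos: [0.5613, 0.0648, 0.1051]
tool_rot: [0.759, 0.652, -0.0, -0.0]
ft_force: [0.1, -0.9, -2.0]
grip_width: 0.0515
```

Emit:
play_rows --motion '[{"fingers": 1,"translation": [0,0,0.07],"roll": 0},{"fingers": 1,"translation": [0,0,0.14],"roll": 0},{"fingers": 1,"translation": [0,0,0.21],"roll": 0},{"fingers": 1,"translation": [0,0,0.28],"roll": 0},{"fingers": 1,"translation": [0,0,0.28],"roll": 0}]'

```text
clock: 7.6
eef_pos: [0.5613, 0.0648, 0.1024]
tool_rot: [0.759, 0.652, -0.0, -0.0]
ft_force: [0.1, -0.3, -2.4]
grip_width: 0.0511
```

Emit:
play_rows --motion '[{"fingers": 1,"translation": [0,0,0.05],"roll": 0},{"fingers": 1,"translation": [0,0,0.1],"roll": 0},{"fingers": 1,"translation": [0,0,0.1],"roll": 0}]'

```text
clock: 7.85
eef_pos: [0.5613, 0.0648, 0.1014]
tool_rot: [0.759, 0.652, -0.0, -0.0]
ft_force: [0.2, 0.1, -1.8]
grip_width: 0.0517
```

Emit:
play_rows --motion '[{"fingers": 1,"translation": [0,0,0.03],"roll": 0},{"fingers": 1,"translation": [0,0,0.06],"roll": 0},{"fingers": 1,"translation": [0,0,0.06],"roll": 0}]'

```text
clock: 8.1
eef_pos: [0.5613, 0.0648, 0.1008]
tool_rot: [0.759, 0.652, -0.0, -0.0]
ft_force: [0.1, -0.0, -1.4]
grip_width: 0.0512
```

Emit:
play_rows --motion '[{"fingers": 1,"translation": [0,0,0.03],"roll": 0},{"fingers": 1,"translation": [0,0,0.06],"roll": 0},{"fingers": 1,"translation": [0,0,0.06],"roll": 0}]'

```text
clock: 8.35
eef_pos: [0.5613, 0.0648, 0.1002]
tool_rot: [0.759, 0.652, -0.0, -0.0]
ft_force: [-0.3, -0.2, -1.0]
grip_width: 0.0517
```

Emit:
play_rows --motion '[{"fingers": 1,"translation": [0,0,0.03],"roll": 0},{"fingers": 1,"translation": [0,0,0.05],"roll": 0},{"fingers": 1,"translation": [0,0,0.05],"roll": 0}]'

```text
clock: 8.6
eef_pos: [0.5613, 0.0648, 0.0998]
tool_rot: [0.759, 0.652, -0.0, -0.0]
ft_force: [-0.0, 0.1, -2.0]
grip_width: 0.0512
```

Emit:
play_rows --motion '[{"fingers": 1,"translation": [0,0,0.03],"roll": 0},{"fingers": 1,"translation": [0,0,0.05],"roll": 0},{"fingers": 1,"translation": [0,0,0.05],"roll": 0}]'

```text
clock: 8.85
eef_pos: [0.5614, 0.0648, 0.0996]
tool_rot: [0.759, 0.652, 0.0, 0.0]
ft_force: [-1.4, 0.1, -0.3]
grip_width: 0.0511
```

Emit:
play_rows --motion '[{"fingers": 1,"translation": [0,0,0.02],"roll": 0},{"fingers": 1,"translation": [0,0,0.03],"roll": 0},{"fingers": 1,"translation": [0,0,0.03],"roll": 0}]'

```text
clock: 9.1
eef_pos: [0.5614, 0.0648, 0.0995]
tool_rot: [0.759, 0.652, 0.0, 0.0]
ft_force: [-2.6, -0.4, 2.8]
grip_width: 0.0516
```

Contact is about 5 N net. Now I'll feel along the rail towards −y.

Emit:
play_rows --motion '[{"fingers": 1,"translation": [-0.1,0,0],"roll": 0},{"fingers": 1,"translation": [-0.2,0,0],"roll": 0},{"fingers": 1,"translation": [-0.3,0,0],"roll": 0},{"fingers": 1,"translation": [-0.4,0,0],"roll": 0},{"fingers": 1,"translation": [-0.5,0,0],"roll": 0},{"fingers": 1,"translation": [-0.6,0,0],"roll": 0}]'

```text
clock: 9.6
eef_pos: [0.5612, 0.0591, 0.0995]
tool_rot: [0.759, 0.652, 0.001, 0.0]
ft_force: [0.1, 3.3, 3.9]
grip_width: 0.0511
```

Emit:
play_rows --motion '[{"fingers": 1,"translation": [-0.1,0,0],"roll": 0},{"fingers": 1,"translation": [-0.2,0,0],"roll": 0},{"fingers": 1,"translation": [-0.3,0,0],"roll": 0},{"fingers": 1,"translation": [-0.4,0,0],"roll": 0},{"fingers": 1,"translation": [-0.5,0,0],"roll": 0},{"fingers": 1,"translation": [-0.6,0,0],"roll": 0},{"fingers": 1,"translation": [-0.7,0,0],"roll": 0},{"fingers": 1,"translation": [-0.8,0,0],"roll": 0}]'

```text
clock: 10.27
eef_pos: [0.5597, 0.0512, 0.0994]
tool_rot: [0.759, 0.652, 0.001, 0.0]
ft_force: [0.2, 4.2, 5.4]
grip_width: 0.0516
```

Emit:
play_rows --motion '[{"fingers": 1,"translation": [-0.1,0,-0.01],"roll": 0},{"fingers": 1,"translation": [-0.2,0,-0.02],"roll": 0},{"fingers": 1,"translation": [-0.3,0,-0.02],"roll": 0},{"fingers": 1,"translation": [-0.4,0,-0.02],"roll": 0},{"fingers": 1,"translation": [-0.5,0,-0.02],"roll": 0},{"fingers": 1,"translation": [-0.6,0,-0.02],"roll": 0},{"fingers": 1,"translation": [-0.7,0,-0.02],"roll": 0}]'

```text
clock: 10.85
eef_pos: [0.5582, 0.0439, 0.0993]
tool_rot: [0.759, 0.652, 0.0, -0.0]
ft_force: [0.4, 3.1, 4.3]
grip_width: 0.0514
```

Emit:
play_rows --motion '[{"fingers": 1,"translation": [-0.1,0,0],"roll": 0},{"fingers": 1,"translation": [-0.2,0,0],"roll": 0},{"fingers": 1,"translation": [-0.2,0,0],"roll": 0}]'

```text
clock: 11.1
eef_pos: [0.5562, 0.0407, 0.0977]
tool_rot: [0.759, 0.651, -0.002, -0.0]
ft_force: [-0.0, -0.2, -0.8]
grip_width: 0.0513
```

The force fell to hanging weight and z dropped 1.6 mm, so the hook has entered the notch. I'll check lateral clearance with the wrist.

Run:
```python
from h import *
c=shot('wrist','w5');o=bot.get_obs();e=o['eef_pos'];print(e,o['ft_force'])
g=cv2.cvtColor(c['pixels'],cv2.COLOR_RGB2GRAY).astype(int)
for u in(40,70,100): print(u,g[290:384,u])
t=(N-.0315*XD)[:3];print(proj(c,[[.575,-.06,.125],[.5805,-.0611,.125]]), proj(c,[e]))
```

```text
[0.55622666 0.04091624 0.09763772] [-0.00215574 -0.69401119 -1.84181753]
40 [61 60 61 61 60 61 61 62 59 60 59 60 59 61 58 61 61 61 61 61 59 61 60 59
 61 60 63 76 88 96 95 94 97 94 95 91 87 71 48 26 21 14 20 22 17 20 18 17
 18 23 18 19 24 16 12 24 17 19 18 13 11 18 19 16 18 20 22 18 23 22 16 20
 17 21 28 20 19 19 19 22 19 20 21 18 24 19 24 20 19 23 19 17 17 18]
70 [61 61 63 61 61 62 61 61 59 61 61 58 55 44 28 20 19 18 19 21 19 18 20 23
 21 21 22 19 16 24 15 15 20 18 20 18 19 22 24 22 16 19 20 21 20 23 20 22
 22 18 22 20 24 21 23 27 19 12 19 20 16 20 22 15 18 19 25 40 56 71 81 90
 91 91 85 68 49 30 23 16 22 20 23 22 19 22 20 22 24 18 18 19 15 22]
100 [56 45 29 22 23 24 16 22 22 24 24 20 20 16 19 17 17 22 21 19 24 24 21 22
 26 21 23 22 15 21 25 20 22 23 17 19 22 25 27 29 27 29 27 27 25 27 31 23
 26 24 26 26 26 30 32 29 27 27 29 29 30 25 29 29 26 28 30 29 24 28 25 28
 27 27 29 22 26 23 23 20 20 22 22 19 22 21 18 24 17 17 18 20 23 20]
[[ 11.53967537 380.56901413]
 [ 13.96530439 391.88789249]] [[261.6444768  267.04544601]]
```

Emit:
play_rows --motion '[{"fingers": 1,"translation": [-0.08,0.04,0],"roll": 0},{"fingers": 1,"translation": [-0.17,0.07,0],"roll": 0},{"fingers": 1,"translation": [-0.17,0.07,0.05],"roll": 0},{"fingers": 1,"translation": [-0.17,0.07,0.1],"roll": 0},{"fingers": 1,"translation": [-0.17,0.07,0.15],"roll": 0},{"fingers": 1,"translation": [-0.17,0.07,0.15],"roll": 0}]'

```text
clock: 11.65
eef_pos: [0.5581, 0.0402, 0.0975]
tool_rot: [0.759, 0.652, -0.0, -0.0]
ft_force: [0.3, -0.4, -2.4]
grip_width: 0.0512
```

Emit:
play_rows --motion '[{"fingers": 1,"translation": [0,0,0.06],"roll": 0},{"fingers": 1,"translation": [0,0,0.12],"roll": 0},{"fingers": 1,"translation": [0,0,0.18],"roll": 0},{"fingers": 1,"translation": [0,0,0.24],"roll": 0},{"fingers": 1,"translation": [0,0,0.3],"roll": 0},{"fingers": 1,"translation": [0,0,0.3],"roll": 0}]'

```text
clock: 12.15
eef_pos: [0.5582, 0.0403, 0.0946]
tool_rot: [0.759, 0.652, -0.0, -0.0]
ft_force: [-0.5, -0.4, -1.8]
grip_width: 0.0514
```

Emit:
play_rows --motion '[{"fingers": 1,"translation": [0,0,0.06],"roll": 0},{"fingers": 1,"translation": [0,0,0.12],"roll": 0},{"fingers": 1,"translation": [0,0,0.18],"roll": 0},{"fingers": 1,"translation": [0,0,0.24],"roll": 0},{"fingers": 1,"translation": [0,0,0.3],"roll": 0},{"fingers": 1,"translation": [0,0,0.3],"roll": 0}]'

```text
clock: 12.65
eef_pos: [0.5582, 0.0403, 0.0915]
tool_rot: [0.759, 0.652, -0.0, -0.0]
ft_force: [0.5, -0.6, -1.9]
grip_width: 0.0515
```

Bottom expected near 0.0905.

Emit:
play_rows --motion '[{"fingers": 1,"translation": [0,0,0.03],"roll": 0},{"fingers": 1,"translation": [0,0,0.06],"roll": 0},{"fingers": 1,"translation": [0,0,0.09],"roll": 0},{"fingers": 1,"translation": [0,0,0.09],"roll": 0}]'

```text
clock: 12.98
eef_pos: [0.5583, 0.0403, 0.0908]
tool_rot: [0.759, 0.652, -0.0, -0.0]
ft_force: [-0.6, 0.2, -2.2]
grip_width: 0.0515
```

Emit:
play_rows --motion '[{"fingers": 1,"translation": [0,0,0.03],"roll": 0},{"fingers": 1,"translation": [0,0,0.05],"roll": 0},{"fingers": 1,"translation": [0,0,0.05],"roll": 0}]'

```text
clock: 13.23
eef_pos: [0.5584, 0.0403, 0.0906]
tool_rot: [0.759, 0.652, 0.0, 0.0]
ft_force: [-0.4, 0.0, -0.2]
grip_width: 0.0513
```

Emit:
play_rows --motion '[{"fingers": 1,"translation": [0,0,0.02],"roll": 0},{"fingers": 1,"translation": [0,0,0.04],"roll": 0},{"fingers": 1,"translation": [0,0,0.04],"roll": 0},{"fingers": 1,"translation": [0,0,0.04],"roll": 0}]'

```text
clock: 13.57
eef_pos: [0.5584, 0.0403, 0.0905]
tool_rot: [0.759, 0.652, 0.0, 0.0]
ft_force: [-2.6, 0.4, 4.5]
grip_width: 0.0514
```

Emit:
play_rows --motion '[{"fingers": 1,"translation": [0,0,0.02],"roll": 0},{"fingers": 1,"translation": [0,0,0.02],"roll": 0},{"fingers": 1,"translation": [0,0,0.02],"roll": 0},{"fingers": 1,"translation": [0,0,0.02],"roll": 0}]'

```text
clock: 13.9
eef_pos: [0.5584, 0.0403, 0.0904]
tool_rot: [0.759, 0.652, 0.0, 0.0]
ft_force: [-3.4, -0.4, 6.2]
grip_width: 0.0514
```

Seated at 9 mm below the rail top, pressed with about 8 N. Now I'll release.

Emit:
play_rows --motion '[{"fingers": -0.2,"translation": [0,0,0],"roll": 0},{"fingers": -0.35,"translation": [0,0,0],"roll": 0},{"fingers": -0.5,"translation": [0,0,0],"roll": 0},{"fingers": -0.65,"translation": [0,0,0],"roll": 0},{"fingers": -0.75,"translation": [0,0,0],"roll": 0},{"fingers": -0.75,"translation": [0,0,0],"roll": 0},{"fingers": -0.75,"translation": [0,0,0],"roll": 0},{"fingers": -0.75,"translation": [0,0,0],"roll": 0}]'

```text
clock: 14.57
eef_pos: [0.5583, 0.0403, 0.0896]
tool_rot: [0.759, 0.652, -0.0, -0.0]
ft_force: [0.0, -0.3, -0.1]
grip_width: 0.0746
```

Run:
```python
from h import *
c=shot('wrist','w6');o=bot.get_obs();print(o['eef_pos'],o['ft_force'],o['grip_width'])
```

```text
[0.55832823 0.04025877 0.08962004] [ 0.31452724 -0.14310289 -0.50270254] 0.07419883767818061
```

View pics/w6.png

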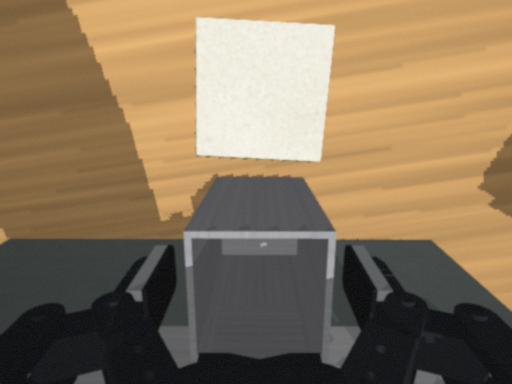

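The wrist view shows the cup hanging straight, rim at (187,235)-(335,235), and both pads clear of it. Retreating upwards, then away.

Emit:
play_rows --motion '[{"fingers": -0.75,"translation": [0,0,-0.5],"roll": 0},{"fingers": -0.75,"translation": [0,0,-1.5],"roll": 0},{"fingers": -0.75,"translation": [0,0,-3],"roll": 0},{"fingers": -0.75,"translation": [0,0,-5],"roll": 0},{"fingers": -0.75,"translation": [0,0,-8],"roll": 0},{"fingers": -0.75,"translation": [0,0,-11],"roll": 0},{"fingers": -0.75,"translation": [0,0,-14],"roll": 0},{"fingers": -0.75,"translation": [0,0,-16],"roll": 0},{"fingers": -0.75,"translation": [0,-2,-16],"roll": 0},{"fingers": -0.75,"translation": [0,-5,-16],"roll": 0},{"fingers": -0.75,"translation": [0,-8,-16],"roll": 0},{"fingers": -0.75,"translation": [0,-11,-16],"roll": 0},{"fingers": -0.75,"translation": [0,-14,-16],"roll": 0},{"fingers": -0.75,"translation": [0,-15,-16],"roll": 0},{"fingers": -0.75,"translation": [0,-15,-16],"roll": 0}]'

```text
clock: 15.87
eef_pos: [0.4081, 0.0631, 0.2511]
tool_rot: [0.758, 0.652, 0.001, 0.0]
ft_force: [-0.1, -0.3, 0.0]
grip_width: 0.0748
```

Run:
```python
from h import *
a=shot('wrist','w7');s=shot('scene','sc7');o=bot.get_obs();print(o['clock'],o['eef_pos'],o['ft_force'])
im=np.zeros((400,800,3),np.uint8)
im[:,:400][:300]=cv2.resize(a['pixels'],(400,300));im[:,400:]=cv2.resize(s['pixels'][150:270,220:340],(400,400),interpolation=cv2.INTER_CUBIC)
cv2.imwrite('pics/m7.png',im[:,:,::-1])
```

```text
15.9667 [0.41097037 0.06304803 0.25089735] [ 0.51267109 -0.00093638  0.38425533]
```

View pics/m7.png

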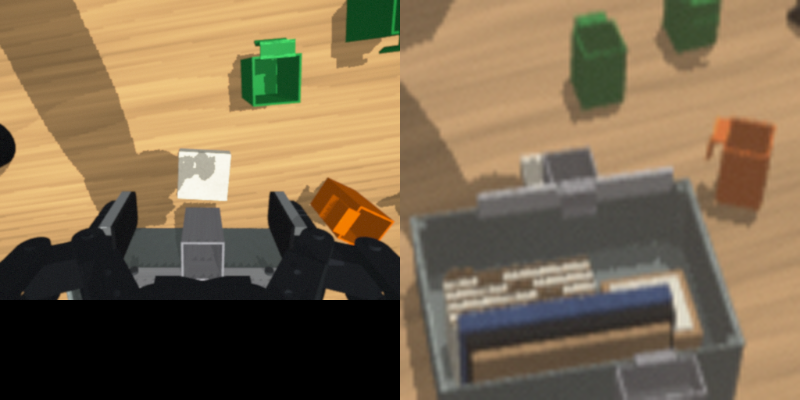

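The scene crop shows the cup hanging outside the front at (572,170), with its hook over the rail in the notch at (578,195). The notes, orange and green pieces look undisturbed. Handing in.

```bash
python3 -c "
from workcell import bot; print(bot.job_done())"
```

```text
the job is handed in; nothing more can be done
None
```

The steel pen cup is hanging on the outside of the file box's front, with its hook down in the rail's notch. I handed the job in at about 16 s of the 64 s allowed.

- **Feeling for the notch:** I set the hook on the rail about 27 mm to the +y side of where the cameras put the notch. I then slid it along with a measured 5–8 N of contact until the force fell away and the hook started down.
- **Seating:** I lowered it until it bottomed 9 mm below the rail's top, which matches the notch depth, and pressed it home with about 8 N. The highest contact force I read was about 9 N. Forces were only read at the end of each move, so shorter peaks in between were not seen.
- **After letting go:** The wrist force returned to about zero. The last wrist and scene pictures show the cup hanging straight with the gripper clear of it. The note block and the green and orange look-alikes look undisturbed. I did not check the other desk items again after the move.
- **Disagreement in the checks:** The measured hand position wandered by 1–2 mm from what was commanded. Once the hook was in the notch I could no longer see the rail from the wrist, so I relied on the force readings for the last millimetres.

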